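# Make up two sampling kits on the laboratory bench

### The job

Make up the two sampling kits. Blue tray: stand the amber bottle with the red cap in the narrow compartment and the white jar with the blue lid in the wide one. Yellow tray: build one centred stack, widest base at the bottom - the grey meter case flat in the middle with its long side along the tray's long side, then the tin, then the orange strip box on top; leave the green-capped bottle, the flask and the wash bottle where they are, and never lay the amber bottle or the jar over.

Things in the scene. Friction and masses are not known exactly. Their poses are not given: they have to be found in the camera images.
- amber_bottle: Upright amber bottle with a red cap: body 48 mm diameter and straight up to 54 mm, then a shoulder; cap 31 mm diameter; 85 mm high over all; about 160 g. To be placed. Origin: centre of its underside; z up. 
- jar: Upright white round jar with a flat blue lid of the same diameter: 62 mm diameter, 62 mm high, about 150 g. To be placed. Origin: centre of its underside; z up. 
- meter_case: Flat grey plastic case with a black seam and two black latches: 60 mm along its x, 96 mm along its y, 32 mm high, flat top, about 250 g. To be placed. It starts with its long side within 0.3 rad of world y. Origin: centre of its underside; z up. 
- tin: Round steel tin with a green band: 54 mm diameter, 36 mm high, flat top, about 180 g. To be placed. Origin: centre of its underside; z up. 
- strip_box: Small orange box with a white stripe: 38 x 38 mm, 28 mm high, about 50 g. To be placed. It starts within 0.35 rad of square with the world axes. Origin: centre of its underside; z up. 
- blue_tray: Blue tray with a paler floor, fixed to the bench, 108 mm (x) by 187 mm (y); floor 5 mm thick, walls and divider 4 mm thick, 14 mm high. The divider makes a narrow compartment (inside 100 mm in x, 70 in y, centre at own x = 0, y = -54.5 mm) and a wide one (100 by 105 mm, centre x = 0, y = +37 mm). Yaw within 0.2 rad of the world's. Origin: centre of its underside; z up. 
- yellow_tray: Yellow tray with a paler floor, fixed to the bench, 130 mm along its x, 170 mm along its y, no divider; floor 5 mm thick, walls 4 mm thick and 14 mm high. Yaw within 0.2 rad of the world's. Origin: centre of its underside; z up. 
- spare_bottle: White bottle with a green cap, same shape as the amber bottle (48 mm diameter, 85 mm high), standing among the stock. Leave alone. Origin: centre of its underside; z up. 
- flask: Green-glass conical flask with a red stopper, 72 mm diameter at the foot, 112 mm high, on the far side of the stock. Leave alone. Origin: centre of its underside; z up. 
- wash_bottle: White wash bottle with a red foot, red cap and thin bent spout, 68 mm diameter, 140 mm to the cap top, spout to 178 mm, on the far side of the stock. Leave alone. Origin: centre of its underside; z up. 
Not all that is in view belongs to the job. Several things have the shape of the tin; the one meant has the colours described above.

How it is judged:
At the end, for the whole second after the job is handed in: Bottle and jar upright on the floor of their compartments. Case flat on the yellow floor within 18 mm of centre and 0.25 rad of the long side; tin on it within 15 mm of its centre, strip box on the tin within 13 mm. All at rest and released; bystanders within 20 mm of their start (x of amber_bottle in the frame of blue_tray between -0.03 and 0.03 m and y of amber_bottle in the frame of blue_tray between -0.0685 and -0.0405 m and z of amber_bottle in the frame of blue_tray between 0.001 and 0.009 m and x of jar in the frame of blue_tray between -0.03 and 0.03 m and y of jar in the frame of blue_tray between 0.013 and 0.061 m and z of jar in the frame of blue_tray between 0.001 and 0.009 m and horizontal distance between meter_case and yellow_tray below 0.018 m and angle between the y axis of meter_case and the y axis of yellow_tray, either way round below 0.25 rad and z of meter_case in the frame of yellow_tray between 0.001 and 0.009 m and horizontal distance between tin and meter_case below 0.015 m and z of tin in the frame of meter_case between 0.028 and 0.036 m and horizontal distance between strip_box and tin below 0.013 m and z of strip_box in the frame of tin between 0.032 and 0.04 m and angle between each of amber_bottle, jar, meter_case, tin, strip_box's own z axis and vertical below 0.1 rad and linear speed of each of amber_bottle, jar, meter_case, tin, strip_box below 0.02 m/s and distance of each of spare_bottle, flask, wash_bottle from where it was at the start of the episode below 0.02 m); the robot touches nothing.
It fails at once if the spare bottle is shifted by more than 20 mm or tipped (distance of spare_bottle from where it was at the start of the episode above 0.02 m or angle between spare_bottle's own z axis and vertical above 0.3 rad).
It fails at once if the flask is shifted by more than 20 mm or tipped (distance of flask from where it was at the start of the episode above 0.02 m or angle between flask's own z axis and vertical above 0.3 rad).
It fails at once if the wash bottle is shifted by more than 20 mm or tipped (distance of wash_bottle from where it was at the start of the episode above 0.02 m or angle between wash_bottle's own z axis and vertical above 0.3 rad).
It fails at once if the amber bottle or the jar is tipped over by more than 45 degrees (angle between any of amber_bottle, jar's own z axis and vertical above 0.8 rad).
It also fails if it takes over 125 s, if anything falls off the work surface, if the arm or the gripper's body presses on something with over 40 N, if the wrist force passes 120 N, or if a joint passes its speed limit or range.

### The arm

A 6-joint arm with a two-finger parallel gripper is mounted at the origin on the work surface. World frame = base frame: x ahead of the robot, y to its left, z up, the work surface at z = 0. Lengths are in m, angles in rad, forces in N, time in s.
With the tool pointing down it reaches from about 0.4 to 0.825 m from the base axis. Payload 7 kg.
Tool frame: the origin (TCP) lies on the centre line of the jaws, within the pads' length; the fingertips stand 14 mm ahead of it and the grasp point (between the pads) lies 5 mm behind it; z points along the fingers, y is the line along which they close (so a half turn about z gives the same grasp; the last joint's range is limited). The gripper opens to 88 mm and grips with 3 to 60 N. Pads are 19 mm wide; open, the fingers measure 130 mm over their backs; the gripper's body (78 mm by 193 mm) begins 47 mm behind the grasp point.
Start: joints at [-1.051, 0.359, 0.012, 0, -1.224, -0.288], TCP at [0.155, -0.657, 0.241] pointing down, gripper open.
Joint ranges: [-3.07, 3.07], [-1.43, 2.12], [-1.02, 1.25], [-3.03, 1.67], [-3.05, -0], [-3.03, 3.03]. Speed limits (rad/s): [2.39, 2.39, 3.01, 3.14, 3.14, 3.14].

### API

Orientations are given as [roll, pitch, yaw] about the fixed x, y, z axes, in that order (R = Rz(yaw) Ry(pitch) Rx(roll)).
In Python, from station import arm gives the robot as it stands.
- The arm moves only by the tool move_arm, never from a script. Its argument "rows" is a list of rows, each an object with "translation": the shift along the tool's x, y, z in cm, a list of three; "rot": the turn, a rotation vector about the tool's x, y, z in degrees, a list of three; "hand": the closure, from 0 (fully open) to 1 (shut). A call has 1 to 8 rows; each row is the pose to reach, as a shift and turn from the pose commanded when the call began, along the tool's axes at that moment; what a row does not reach only later rows make up. A row lasts 1/12 s, in which the tool goes at most 41.7 mm and 7.16 degrees, less where a joint would pass 70% of its speed; a pose out of reach is approached as far as the arm can. A call with a gripper value outside its range is refused whole. The fingers move at their own pace and stop on an object; "squeeze" is the grip in N (left out, the last holds). Time passes only in rows, so rows that repeat a pose let the fingers close. It gives the time, the measured TCP pose, the force, the opening and the grip force at its end, in the units of the state.
- arm.get_state(): the state, without advancing time (a new reading comes with each control period).
- arm.grab_frame(name): name is "side" or "top" or "wrist"; returns (picture, depth): 420x560x3 uint8, red, green, blue; 420x560 float32, m along the optical axis (not along the pixel's ray), 0 where there is no reading.
- arm.camera_params(name): a dict with "vfov" (degrees; the focal length in pixels is half the picture's height over the tangent of half this angle, whatever the lens; pixels are square), "cx", "cy" (the principal point, pixels), "position" and "orientation" of the camera in the world; the wrist camera has in their place "tool_from_camera" (4x4, takes a point from camera to tool coordinates, whose origin is the TCP and whose axes are the flange's). Camera axes: x right, y down, z forward; pixel columns grow to the right and rows downward; lengths in m; the calibration is good to about 2 mm. A picture is of the moment at which its call begins: read the wrist's pose just before it. camera_params takes no time and is no camera call.
- arm.job_done(): hands the job in; it is judged then, once.
Trained networks look in the newest picture that a camera, given by its name, has taken for a name from the list of things; names that differ only in an ending like _2 or _b are one class to them, and where a whole thing is asked for, a point or a joint stands for the part that bears it (a point fixed in the world has none). Each returns a list of dicts, best first, with "p" (0 to 1); they miss things now and then, are a little off and sometimes report something else, mostly with a low value. They report only what shows in the picture. A call takes as long as a camera call. They do not tell look-alikes from the thing itself.
- arm.search_frame(label, camera): "point" ([x, y, z] in m, in the coordinates of the camera as it stood for that picture, good to about 4 mm: the middle of the surface that is visible of it).
- arm.pinpoint(label, camera): "point" ([x, y, z] in m, in the coordinates of the camera as it stood for that picture, good to about 4 mm: a listed point, or the origin of a listed thing).
The state is a dict: "t": time; "q": joint angles; "qd": joint speeds; "joint_efforts": joint torques, N m; "eef_pos": TCP position; "ee_rot": TCP orientation; "force": force on the tool from outside, world axes, zero at the start; "moment": the same for the moment, N m; "width": finger opening in m; "gripper_force": force on a finger pad.
Only numpy, scipy, OpenCV 4.12 (cv2) and the standard library are available. Lean on these libraries where they do the work, as an engineer would, in place of code of your own. Each camera call takes 0.05 s, during which the arm holds its last target. There are 200 camera calls.

## Working session

There is one attempt and no reset: what is moved stays moved. The work goes in short steps, Python scripts to look and compute and a tool call to move; the robot and the scene stay as the last step left them, time stands still between calls to the robot, and variables do not carry over. Pictures are saved under pics/ and viewed, at most 14 in all, crops included, and the job is handed in when it is done.

Besides the shell and the picture viewer there is one more tool, called after "Request:" as name(argument=value, ...), one argument or row to a line, values as JSON. move_arm: Moves the arm, as the interface text tells. Its arguments: {"type":"object","properties":{"rows":{"type":"array","items":{"type":"object","properties":{"translation":{"type":"array","items":{"type":"number"}},"rot":{"type":"array","items":{"type":"number"}},"hand":{"type":"number"}}}},"squeeze":{"type":"number"}},"required":["rows"]}

```bash
mkdir -p pics; ls
cat > h.py <<'E'
import numpy as np, cv2
from station import arm
from scipy.spatial.transform import Rotation as R
def cam(name):
    p=arm.camera_params(name); f=210/np.tan(np.radians(p['vfov'])/2)
    if 'position' in p:
        o=p['orientation']; o=np.array(o,float)
        M=R.from_euler('xyz',o).as_matrix() if o.shape==(3,) else (o if o.shape==(3,3) else R.from_quat(o).as_matrix())
        t=np.array(p['position'])
    else:
        s=arm.get_state(); T=np.array(p['tool_from_camera']); Rt=R.from_euler('xyz',s['ee_rot']).as_matrix()
        M=Rt@T[:3,:3]; t=np.array(s['eef_pos'])+Rt@T[:3,3]
    return f,p['cx'],p['cy'],M,t
def cloud(name):
    c=cam(name); rgb,d=arm.grab_frame(name)
    f,cx,cy,M,t=c
    v,u=np.mgrid[:420,:560]
    P=np.stack([(u-cx)/f*d,(v-cy)/f*d,d],-1)@M.T+t
    P[d==0]=np.nan
    return rgb,P,c
def save(rgb,n): cv2.imwrite('pics/'+n+'.png',cv2.cvtColor(rgb,cv2.COLOR_RGB2BGR))
E
python3 - <<'E'
from h import *
print(arm.camera_params('top'),arm.camera_params('side'),arm.camera_params('wrist'))
s=arm.get_state();print(s)
for n in ['top','side']:
    rgb,P,c=cloud(n); save(rgb,n+'0'); np.savez('/tmp/'+n,rgb=rgb,P=P)
    print(n,np.nanpercentile(P.reshape(-1,3),[1,50,99],axis=0))
    for l in ['amber_bottle','jar','meter_case','tin','strip_box','blue_tray','yellow_tray','spare_bottle','flask','wash_bottle']:
        print(l,[(np.round(c[3]@np.array(r['point'])+c[4],3).tolist(),round(r['p'],2)) for r in arm.pinpoint(l,n)][:4])
E
```

```text
pics
{'vfov': 44.15968474402391, 'cx': 277.1810517445465, 'cy': 203.95726964565532, 'position': array([0.48583964, 0.02769726, 1.28303116]), 'orientation': array([-3.05032849,  0.00405226, -1.56724583])} {'vfov': 44.67489494123473, 'cx': 276.6706132001463, 'cy': 207.77034930103622, 'position': array([0.30219618, 0.78489199, 0.62654437]), 'orientation': array([-2.18764313, -0.02308847, -2.70867215])} {'vfov': 67.4412323855822, 'cx': 282.4629380977269, 'cy': 205.35228466480228, 'tool_from_camera': array([[ 4.91874480e-04, -9.51086365e-01, -3.08924721e-01,
         8.45017025e-02],
       [ 9.99999778e-01,  3.29231737e-04,  5.78608777e-04,
         4.70495893e-04],
       [-4.48599096e-04, -3.08924937e-01,  9.51086317e-01,
        -1.44496997e-01],
       [ 0.00000000e+00,  0.00000000e+00,  0.00000000e+00,
         1.00000000e+00]])}
{'t': 0.0, 'q': array([-1.05090970e+00,  3.59404714e-01,  1.10662394e-02, -3.17671953e-04,
       -1.22410302e+00, -2.88081598e-01]), 'qd': array([-0.00018851, -0.0007513 , -0.00061484,  0.00195825,  0.00014237,
        0.00190966]), 'joint_efforts': array(
[... 1237 characters left out ...]
.24820026e-04]
 [ 1.89889659e+00  5.24816210e-01  1.30148974e-01]]
amber_bottle [([0.456, 0.005, -0.001], 0.71)]
jar [([0.632, -0.13, 0.003], 0.86)]
meter_case [([0.627, 0.131, -0.0], 0.62), ([0.771, 0.129, 0.002], 0.43)]
tin [([0.749, 0.269, -0.001], 0.96), ([0.648, 0.272, -0.001], 0.92), ([0.649, 0.359, -0.002], 0.83), ([0.55, 0.306, -0.0], 0.77)]
strip_box [([0.623, -0.277, -0.0], 0.72)]
blue_tray [([0.431, 0.226, 0.0], 0.91)]
yellow_tray [([0.459, -0.224, -0.002], 0.93)]
spare_bottle [([0.647, -0.004, 0.003], 0.94)]
flask [([0.77, 0.129, 0.002], 0.62), ([0.629, 0.133, -0.001], 0.29)]
wash_bottle [([0.775, -0.185, 0.002], 0.77), ([0.645, -0.003, 0.003], 0.33), ([0.456, 0.005, 0.0], 0.24)]
```

View pics/top0.png

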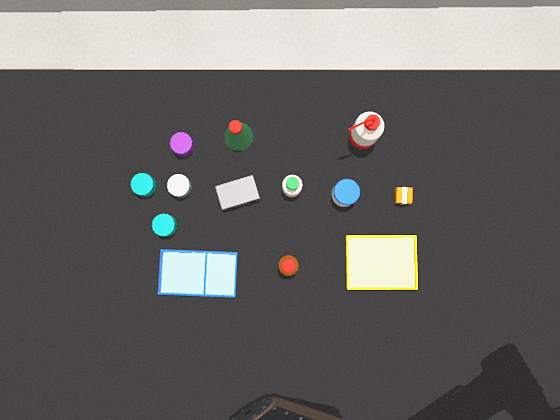

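View pics/side0.png

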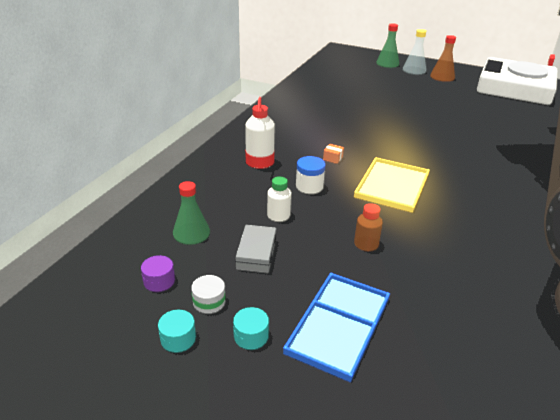

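Run:
```python
from h import *
D=np.load('/tmp/top.npz');P=D['P'];rgb=D['rgb'];hsv=cv2.cvtColor(rgb,cv2.COLOR_RGB2HSV)
def comp(cx,cy,r,zlo,zhi,n):
    m=(np.hypot(P[...,0]-cx,P[...,1]-cy)<r)&(P[...,2]>zlo)&(P[...,2]<zhi)
    q=P[m]; rc=cv2.minAreaRect((q[:,:2]*1000).astype(np.float32))
    print(n,len(q),'mean',q.mean(0).round(4),'rect',np.round(rc[0],1),np.round(rc[1],1),round(rc[2],1),'ztop',np.percentile(q[:,2],[50,98]).round(4),'rgb',rgb[m].mean(0).astype(int))
comp(.455,.004,.05,.075,.1,'amber')
comp(.632,-.132,.06,.052,.08,'jar')
comp(.628,.131,.08,.026,.04,'case')
for a in [(.55,.308),(.647,.273),(.751,.271),(.648,.359)]: comp(*a,.042,.03,.045,'tin')
comp(.624,-.277,.045,.022,.035,'strip')
comp(.433,.225,.13,.010,.02,'blue')
comp(.46,-.221,.13,.010,.02,'yellow')
comp(.645,-.004,.05,.075,.1,'spare')
comp(.775,.13,.06,.03,.13,'flask')
comp(.776,-.185,.08,.05,.2,'wash')
```

```text
amber 137 mean [0.4546 0.0065 0.0854] rect [454.6   6.4] [27.7 27.7] 44.7 ztop [0.0855 0.0894] rgb [248  86  73]
jar 534 mean [ 0.6291 -0.1318  0.062 ] rect [ 629.3 -132. ] [60.9 60.4] 14.2 ztop [0.0621 0.0666] rgb [100 187 246]
case 968 mean [0.6303 0.1302 0.0323] rect [630.3 130.4] [61.9 96.5] 16.8 ztop [0.0323 0.0377] rgb [222 219 217]
tin 395 mean [0.5505 0.3075 0.0363] rect [550.7 307.8] [53.1 52.4] 71.9 ztop [0.0363 0.0417] rgb [ 59 238 235]
tin 383 mean [0.6469 0.2733 0.0363] rect [646.7 273.6] [51.9 52.7] 0.1 ztop [0.0364 0.0412] rgb [245 244 244]
tin 376 mean [0.7508 0.2692 0.0361] rect [750.9 269.7] [52.3 51.8] 79.2 ztop [0.0361 0.0414] rgb [214 114 236]
tin 393 mean [0.6492 0.3616 0.0364] rect [649.5 361.7] [52.8 52.8] 72.2 ztop [0.0366 0.0411] rgb [ 57 238 234]
strip 256 mean [ 0.6249 -0.2767  0.0281] rect [ 625.3 -276.2] [39.8 37.9] 88.8 ztop [0.028 0.033] rgb [248 215 120]
blue 617 mean [0.4356 0.2277 0.0137] rect [463.4 225. ] [187.6 166.9] 87.6 ztop [0.0136 0.0192] rgb [118 187 245]
yellow 601 mean [ 0.462  -0.2245  0.0135] rect [ 470.8 -222. ] [145.7 170.8] 0.3 ztop [0.0133 0.0182] rgb [250 249 109]
spare 141 mean [ 0.6459 -0.0025  0.0847] rect [646.5  -2.4] [28.8 30.7] 72.0 ztop [0.085  0.0894] rgb [127 235 152]
flask 432 mean [0.7669 0.1276 0.0713] rect [769.2 128.5] [45.  55.2] 20.1 ztop [0.0618 0.1158] rgb [121  97  69]
wash 797 mean [ 0.77   -0.1747  0.115 ] rect [ 771.8 -176.3] [67.1 85.7] 55.0 ztop [0.111  0.1748] rgb [222 171 161]
```

The top view shows the amber bottle at (288,266), the jar at (346,192), the case at (237,192) and the strip box at (404,195). The green-banded tin is the white one at (178,186), which the side view confirms at (208,294). The blue tray's narrow compartment is on its −y side. Next I'll fit the trays.

```bash
cat >> h.py <<'E'
def rect(P,m):
    m=m.astype(np.uint8); n,l,st,_=cv2.connectedComponentsWithStats(m); k=1+np.argmax(st[1:,4])
    q=P[l==k]; q=q[np.isfinite(q[:,0])]
    return cv2.minAreaRect((q[:,:2]*1000).astype(np.float32))
def goto(x,y,z,yawdeg):
    "rows numbers: tool-frame shift in cm and rot in deg from the present measured pose to world TCP pose, tool down"
    s=arm.get_state(); Rt=R.from_euler('xyz',s['ee_rot']); Rg=R.from_euler('xyz',[np.pi,0,np.radians(yawdeg)])
    print('tcp',np.round(s['eef_pos'],4),'rot',np.round(np.degrees(s['ee_rot']),2),'shift',np.round(Rt.inv().apply(np.array([x,y,z])-s['eef_pos'])*100,2),'rot',np.round(np.degrees((Rt.inv()*Rg).as_rotvec()),2))
E
python3 - <<'E'
from h import *
for c in ['top','side']:
    D=np.load(f'/tmp/{c}.npz');P=D['P'];rgb=D['rgb'];hsv=cv2.cvtColor(rgb,cv2.COLOR_RGB2HSV)
    for n,cx,cy in [('blue',.435,.226),('yellow',.46,-.222)]:
        m=(abs(P[...,0]-cx)<.075)&(abs(P[...,1]-cy)<.115)&(P[...,2]>.003)&(P[...,2]<.02)&(hsv[...,1]>30)
        r=rect(P,m); print(c,n,[np.round(a,1) for a in r])
        q=P[m&(P[...,2]>.009)]; 
goto(.455,.005,.15,-90)
E
```

```text
top blue [array([434.2, 227.5]), array([197.6, 114.7]), np.float64(88.0)]
top yellow [array([ 461. , -223.3]), array([136.7, 179.9]), np.float64(0.2)]
side blue [array([434. , 226.9]), array([191.3, 110.3]), np.float64(87.9)]
side yellow [array([ 465.3, -228.6]), array([198.6, 140.1]), np.float64(88.9)]
tcp [ 0.155  -0.6569  0.2405] rot [ 180.      0.   -166.72] shift [-44.4   57.53   9.06] rot [  0.     0.   -76.72]
```

Request:
move_arm(
  rows=[
    {"translation": [-44.4, 57.5, 9], "rot": [0, 0, -76.7], "hand": 0},
    {"translation": [-44.4, 57.5, 9], "rot": [0, 0, -76.7], "hand": 0},
    {"translation": [-44.4, 57.5, 9], "rot": [0, 0, -76.7], "hand": 0},
    {"translation": [-44.4, 57.5, 9], "rot": [0, 0, -76.7], "hand": 0},
    {"translation": [-44.4, 57.5, 9], "rot": [0, 0, -76.7], "hand": 0},
    {"translation": [-44.4, 57.5, 9], "rot": [0, 0, -76.7], "hand": 0},
    {"translation": [-44.4, 57.5, 9], "rot": [0, 0, -76.7], "hand": 0},
    {"translation": [-44.4, 57.5, 9], "rot": [0, 0, -76.7], "hand": 0},
  ],
  squeeze=20,
)

```text
t: 1.77
eef_pos: [0.292, -0.354, 0.1996]
ee_rot: [-3.141, -0.0, -1.904]
force: [1.1, -0.3, -0.9]
width: 0.0874
gripper_force: 0.0
```

```bash
python3 -c "
from h import *
goto(.455,.005,.15,-90);print(arm.get_state()['t'])"
```

```text
tcp [ 0.292  -0.354   0.1996] rot [-1.7995e+02 -1.0000e-02 -1.0909e+02] shift [-39.26  -3.66   4.96] rot [ -0.05  -0.02 -19.09]
1.7667
```

Request:
move_arm(
  rows=[
    {"translation": [-39.3, -3.7, 5], "rot": [0, 0, -19.1], "hand": 0},
    {"translation": [-39.3, -3.7, 5], "rot": [0, 0, -19.1], "hand": 0},
    {"translation": [-39.3, -3.7, 5], "rot": [0, 0, -19.1], "hand": 0},
    {"translation": [-39.3, -3.7, 5], "rot": [0, 0, -19.1], "hand": 0},
    {"translation": [-39.3, -3.7, 5], "rot": [0, 0, -19.1], "hand": 0},
    {"translation": [-39.3, -3.7, 5], "rot": [0, 0, -19.1], "hand": 0},
    {"translation": [-39.3, -3.7, 5], "rot": [0, 0, -19.1], "hand": 0},
    {"translation": [-39.3, -3.7, 5], "rot": [0, 0, -19.1], "hand": 0},
  ],
)

```text
t: 2.43
eef_pos: [0.4309, -0.0532, 0.1581]
ee_rot: [-3.14, 0.0, -1.576]
force: [0.9, -0.6, -0.6]
width: 0.0877
gripper_force: 0.0
```

```bash
python3 -c "
from h import *
goto(.455,.005,.15,-90)
rgb,P,c=cloud('wrist')
import numpy as np
for z in [(.05,.1),(.07,.1)]:
    m=(np.hypot(P[...,0]-.455,P[...,1]-.005)<.05)&(P[...,2]>z[0])&(P[...,2]<z[1]);print(m.sum());q=P[m]
    if len(q): print(q.mean(0),q.min(0),q.max(0))
for l in ['amber_bottle']: print([(c[3]@np.array(r['point'])+c[4],r['p']) for r in arm.pinpoint(l,'wrist')])
"
```

```text
tcp [ 0.4309 -0.0532  0.1581] rot [-1.7991e+02  2.0000e-02 -9.0290e+01] shift [-5.84 -2.38  0.81] rot [-0.09  0.02 -0.29]
1962
[ 0.45175329 -0.00308709  0.06822889] [ 0.42957711 -0.01617351  0.05006867] [0.47614931 0.02351242 0.08739291]
756
[ 0.45229242 -0.00176037  0.08199125] [ 0.43782474 -0.00820735  0.07001419] [0.46829417 0.00812386 0.08739291]
[(array([0.45330685, 0.00714695, 0.00143411]), 0.83)]
```

Request:
move_arm(
  rows=[
    {"translation": [-5.9, -2.3, 0.5], "rot": [0, 0, -0.3], "hand": 0},
    {"translation": [-5.9, -2.3, 0.5], "rot": [0, 0, -0.3], "hand": 0},
    {"translation": [-5.9, -2.3, 4], "rot": [0, 0, -0.3], "hand": 0},
    {"translation": [-5.9, -2.3, 7.5], "rot": [0, 0, -0.3], "hand": 0},
    {"translation": [-5.9, -2.3, 10], "rot": [0, 0, -0.3], "hand": 0},
    {"translation": [-5.9, -2.3, 12], "rot": [0, 0, -0.3], "hand": 0},
    {"translation": [-5.9, -2.3, 12], "rot": [0, 0, -0.3], "hand": 0},
    {"translation": [-5.9, -2.3, 12], "rot": [0, 0, -0.3], "hand": 0.6},
  ],
  squeeze=20,
)

```text
t: 3.2
eef_pos: [0.4533, 0.003, 0.0374]
ee_rot: [3.139, -0.001, -1.571]
force: [0.0, -0.0, 0.1]
width: 0.0848
gripper_force: 0.0
```

Request:
move_arm(
  rows=[
    {"translation": [0, 0, 0], "rot": [0, 0, 0], "hand": 0.6},
    {"translation": [0, 0, 0], "rot": [0, 0, 0], "hand": 0.6},
    {"translation": [0, 0, 0], "rot": [0, 0, 0], "hand": 0.6},
    {"translation": [0, 0, 0], "rot": [0, 0, 0], "hand": 0.6},
    {"translation": [0, 0, 0], "rot": [0, 0, 0], "hand": 0.6},
    {"translation": [0, 0, 0], "rot": [0, 0, 0], "hand": 0.6},
  ],
)

```text
t: 3.7
eef_pos: [0.454, 0.0035, 0.0382]
ee_rot: [-3.141, 0.0, -1.571]
force: [-2.0, 1.0, 7.1]
width: 0.0474
gripper_force: 20.0
```

Request:
move_arm(
  rows=[
    {"translation": [0, 0, -2], "rot": [0, 0, 0], "hand": 0.6},
    {"translation": [0, 0, -5], "rot": [0, 0, 0], "hand": 0.6},
    {"translation": [-3.5, 0.5, -5], "rot": [0, 0, 0], "hand": 0.6},
    {"translation": [-7, 1, -5], "rot": [0, 0, 0], "hand": 0.6},
    {"translation": [-10.5, 1.5, -5], "rot": [0, 0, 0], "hand": 0.6},
    {"translation": [-14, 2, -5], "rot": [0, 0, 0], "hand": 0.6},
    {"translation": [-16.6, 2.2, -5], "rot": [0, 0, 0], "hand": 0.6},
    {"translation": [-16.6, 2.2, -5], "rot": [0, 0, 0], "hand": 0.6},
  ],
)

```text
t: 4.37
eef_pos: [0.4323, 0.1736, 0.0881]
ee_rot: [-3.14, 0.001, -1.568]
force: [0.4, -0.1, -1.4]
width: 0.0472
gripper_force: 20.0
```

```bash
python3 -c "
from h import *
goto(.432,.170,.043,-90);print(arm.get_state()['width'])
rgb,P,c=cloud('wrist'); save(rgb,'w1')
hsv=cv2.cvtColor(rgb,cv2.COLOR_RGB2HSV)
m=(abs(P[...,0]-.435)<.1)&(abs(P[...,1]-.21)<.14)&(P[...,2]>.003)&(P[...,2]<.02)
print(rect(P,m))
q=P[(P[...,2]>.05)&(abs(P[...,0]-.432)<.03)&(abs(P[...,1]-.17)<.04)];print(len(q),q.min(0),q.max(0))
"
```

```text
tcp [0.4323 0.1736 0.0881] rot [-1.799e+02  8.000e-02 -8.982e+01] shift [0.37 0.04 4.51] rot [-0.1   0.08  0.18]
0.047223019285525226
((430.6826477050781, 171.31619262695312), (74.59598541259766, 108.57432556152344), 87.94974517822266)
39565 [0.40200021 0.13423124 0.05035672] [0.46199985 0.19107421 0.18869825]
```

View pics/w1.png

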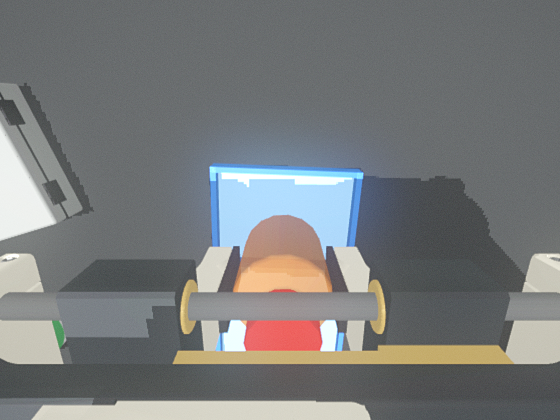

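The wrist view shows the bottle upright between the fingers, over the narrow compartment at about (285,210). I'll lower and release it.

Request:
move_arm(
  rows=[
    {"translation": [0.2, 0, 2], "rot": [0, 0, 0], "hand": 0.6},
    {"translation": [0.2, 0, 3.5], "rot": [0, 0, 0], "hand": 0.6},
    {"translation": [0.2, 0, 4.2], "rot": [0, 0, 0], "hand": 0.6},
    {"translation": [0.2, 0, 4.5], "rot": [0, 0, 0], "hand": 0.6},
    {"translation": [0.2, 0, 4.6], "rot": [0, 0, 0], "hand": 0.6},
    {"translation": [0.2, 0, 4.6], "rot": [0, 0, 0], "hand": 0.6},
    {"translation": [0.2, 0, 4.6], "rot": [0, 0, 0], "hand": 0.6},
  ],
)

```text
t: 5.0
eef_pos: [0.4312, 0.1662, 0.0422]
ee_rot: [3.14, -0.001, -1.572]
force: [-4.7, -1.2, 5.7]
width: 0.0475
gripper_force: 20.0
```

Request:
move_arm(
  rows=[
    {"translation": [0, 0, 0], "rot": [0, 0, 0], "hand": 0},
    {"translation": [0, 0, 0], "rot": [0, 0, 0], "hand": 0},
    {"translation": [0, 0, 0], "rot": [0, 0, 0], "hand": 0},
    {"translation": [0, 0, 0], "rot": [0, 0, 0], "hand": 0},
    {"translation": [0, 0, -2], "rot": [0, 0, 0], "hand": 0},
    {"translation": [0, 0, -6], "rot": [0, 0, 0], "hand": 0},
    {"translation": [0, 0, -10], "rot": [0, 0, 0], "hand": 0},
    {"translation": [0, 0, -13], "rot": [0, 0, 0], "hand": 0},
  ],
)

```text
t: 5.67
eef_pos: [0.4323, 0.1676, 0.1747]
ee_rot: [-3.14, 0.001, -1.571]
force: [0.1, 1.0, 0.3]
width: 0.0873
gripper_force: 0.0
```

```bash
python3 -c "
from h import *
goto(.63,-.132,.15,-180);print(arm.get_state()['width'])
rgb,P,c=cloud('top')
q=P[(P[...,2]>.075)&(P[...,2]<.1)&(np.hypot(P[...,0]-.432,P[...,1]-.17)<.04)];print(len(q),q.mean(0),q.max(0))
for n in ['side']:
  rgb,P,c=cloud(n); print([(c[3]@np.array(r['point'])+c[4],r['p']) for r in arm.pinpoint('amber_bottle',n)])
"
```

```text
tcp [0.4323 0.1676 0.1747] rot [-1.799e+02  5.000e-02 -9.000e+01] shift [ 29.96 -19.76   2.48] rot [-4.0e-02  1.2e-01  9.0e+01]
0.08725614809482463<string>:5: RuntimeWarning: Mean of empty slice.
  ret = um.true_divide(
Traceback (most recent call last):
ValueError: zero-size array to reduction operation maximum which has no identity
```

Request:
move_arm(
  rows=[
    {"translation": [30, -19.8, 0], "rot": [0, 0, 90], "hand": 0},
    {"translation": [30, -19.8, 0], "rot": [0, 0, 90], "hand": 0},
    {"translation": [30, -19.8, 0], "rot": [0, 0, 90], "hand": 0},
    {"translation": [30, -19.8, 0], "rot": [0, 0, 90], "hand": 0},
    {"translation": [30, -19.8, 0], "rot": [0, 0, 90], "hand": 0},
    {"translation": [30, -19.8, 0], "rot": [0, 0, 90], "hand": 0},
    {"translation": [30, -19.8, 0], "rot": [0, 0, 90], "hand": 0},
    {"translation": [30, -19.8, 0], "rot": [0, 0, 90], "hand": 0},
  ],
)

```text
t: 6.38
eef_pos: [0.6161, -0.113, 0.1714]
ee_rot: [3.142, -0.0, -2.577]
force: [0.4, 2.0, -0.3]
width: 0.0882
gripper_force: 0.0
```

```bash
python3 -c "
from h import *
goto(.63,-.132,.15,-180)
for n in ['top','side']:
  rgb,P,c=cloud(n); print([(c[3]@np.array(r['point'])+c[4],r['p']) for r in arm.pinpoint('amber_bottle',n)])
"
```

```text
tcp [ 0.6161 -0.113   0.1714] rot [ 1.8000e+02 -1.0000e-02 -1.4768e+02] shift [-0.16 -2.35  2.14] rot [ 0.000e+00 -1.000e-02  3.232e+01]
[(array([0.43075577, 0.17147491, 0.00691727]), 0.53)]
[(array([0.43375403, 0.16908152, 0.00327197]), 0.67)]
```

Request:
move_arm(
  rows=[
    {"translation": [-0.2, -2.3, 1], "rot": [0, 0, 32], "hand": 0},
    {"translation": [-0.2, -2.3, 1], "rot": [0, 0, 32], "hand": 0},
    {"translation": [-0.2, -2.3, 1], "rot": [0, 0, 32], "hand": 0},
    {"translation": [-0.2, -2.3, 1], "rot": [0, 0, 32], "hand": 0},
    {"translation": [-0.2, -2.3, 1], "rot": [0, 0, 32], "hand": 0},
    {"translation": [-0.2, -2.3, 1], "rot": [0, 0, 32], "hand": 0},
    {"translation": [-0.2, -2.3, 1], "rot": [0, 0, 32], "hand": 0},
  ],
)

```text
t: 7.17
eef_pos: [0.6291, -0.1281, 0.162]
ee_rot: [3.141, 0.0, -3.125]
force: [-0.4, -0.5, 1.1]
width: 0.0876
gripper_force: 0.0
```

```bash
python3 -c "
from h import *
goto(.63,-.1315,.038,-180)
rgb,P,c=cloud('wrist')
q=P[(P[...,2]>.055)&(P[...,2]<.068)&(np.hypot(P[...,0]-.63,P[...,1]+.131)<.05)];print(len(q),q.mean(0),q.min(0),q.max(0))
"
```

```text
tcp [ 0.6291 -0.1281  0.162 ] rot [ 1.7999e+02  1.0000e-02 -1.7908e+02] shift [-0.08 -0.34 12.4 ] rot [0.01 0.01 0.92]
4207 [ 0.62621338 -0.1310634   0.06219906] [ 0.59722269 -0.16171151  0.05504101] [ 0.65862739 -0.10062619  0.06469246]
```

Request:
move_arm(
  rows=[
    {"translation": [0.1, -0.3, 3], "rot": [0, 0, 0], "hand": 0},
    {"translation": [0.1, -0.3, 6.5], "rot": [0, 0, 0], "hand": 0},
    {"translation": [0.1, -0.3, 9.5], "rot": [0, 0, 0], "hand": 0},
    {"translation": [0.1, -0.3, 11.5], "rot": [0, 0, 0], "hand": 0},
    {"translation": [0.1, -0.3, 12.3], "rot": [0, 0, 0], "hand": 0},
    {"translation": [0.1, -0.3, 12.3], "rot": [0, 0, 0], "hand": 0},
    {"translation": [0.1, -0.3, 12.3], "rot": [0, 0, 0], "hand": 0.5},
    {"translation": [0.1, -0.3, 12.3], "rot": [0, 0, 0], "hand": 0.5},
  ],
)

```text
t: 7.88
eef_pos: [0.6297, -0.132, 0.0405]
ee_rot: [-3.141, 0.003, -3.128]
force: [-0.3, 0.0, -0.6]
width: 0.0793
gripper_force: 0.0
```

Request:
move_arm(
  rows=[
    {"translation": [0, 0, 0], "rot": [0, 0, 0], "hand": 0.5},
    {"translation": [0, 0, 0], "rot": [0, 0, 0], "hand": 0.5},
    {"translation": [0, 0, 0], "rot": [0, 0, 0], "hand": 0.5},
    {"translation": [0, 0, 0], "rot": [0, 0, 0], "hand": 0.5},
    {"translation": [0, 0, -1], "rot": [0, 0, 0], "hand": 0.5},
    {"translation": [0, 0, -4], "rot": [0, 0, 0], "hand": 0.5},
    {"translation": [0, 0, -8], "rot": [0, 0, 0], "hand": 0.5},
    {"translation": [0, 0, -11], "rot": [0, 0, 0], "hand": 0.5},
  ],
)

```text
t: 8.55
eef_pos: [0.6283, -0.1324, 0.1513]
ee_rot: [-3.141, 0.0, -3.129]
force: [1.4, 0.2, -1.1]
width: 0.0617
gripper_force: 20.0
```

```bash
python3 -c "
from h import *
goto(.4355,.272,.150,-182)"
```

```text
tcp [ 0.6283 -0.1324  0.1513] rot [-179.97    0.   -179.3 ] shift [18.79 40.67  0.11] rot [-0.03  0.01  2.7 ]
```

Request:
move_arm(
  rows=[
    {"translation": [9.4, 20.3, 0], "rot": [0, 0, 1], "hand": 0.5},
    {"translation": [9.4, 20.3, 0], "rot": [0, 0, 1], "hand": 0.5},
    {"translation": [9.4, 20.3, 0], "rot": [0, 0, 1], "hand": 0.5},
    {"translation": [9.4, 20.3, 0], "rot": [0, 0, 1], "hand": 0.5},
    {"translation": [9.4, 20.3, 0], "rot": [0, 0, 1], "hand": 0.5},
    {"translation": [9.4, 20.3, 0], "rot": [0, 0, 1], "hand": 0.5},
  ],
)

```text
t: 9.05
eef_pos: [0.5297, 0.0727, 0.1494]
ee_rot: [3.141, 0.0, 3.138]
force: [-0.9, 0.2, -1.4]
width: 0.0613
gripper_force: 20.0
```

Request:
move_arm(
  rows=[
    {"translation": [9.4, 20.3, 0], "rot": [0, 0, 1], "hand": 0.5},
    {"translation": [9.4, 20.3, 0], "rot": [0, 0, 1], "hand": 0.5},
    {"translation": [9.4, 20.3, 0], "rot": [0, 0, 1], "hand": 0.5},
    {"translation": [9.4, 20.3, 0], "rot": [0, 0, 1], "hand": 0.5},
    {"translation": [9.4, 20.3, 0], "rot": [0, 0, 1], "hand": 0.5},
    {"translation": [9.4, 20.3, 0], "rot": [0, 0, 1], "hand": 0.5},
    {"translation": [9.4, 20.3, 0], "rot": [0, 0, 1], "hand": 0.5},
    {"translation": [9.4, 20.3, 0], "rot": [0, 0, 1], "hand": 0.5},
  ],
)

```text
t: 9.72
eef_pos: [0.4384, 0.274, 0.149]
ee_rot: [-3.142, -0.0, 3.121]
force: [-0.2, -0.4, -1.6]
width: 0.0618
gripper_force: 20.0
```

```bash
python3 -c "
from h import *
goto(.4355,.272,.043,-182)"
```

```text
tcp [0.4384 0.274  0.149 ] rot [-1.8000e+02 -1.0000e-02  1.7882e+02] shift [ 0.29 -0.21 10.6 ] rot [-0.   -0.01  0.82]
```

Request:
move_arm(
  rows=[
    {"translation": [0.2, -0.1, 3.5], "rot": [0, 0, 0], "hand": 0.5},
    {"translation": [0.2, -0.1, 7], "rot": [0, 0, 0], "hand": 0.5},
    {"translation": [0.2, -0.1, 9.3], "rot": [0, 0, 0], "hand": 0.5},
    {"translation": [0.2, -0.1, 10], "rot": [0, 0, 0], "hand": 0.5},
    {"translation": [0.2, -0.1, 10.4], "rot": [0, 0, 0], "hand": 0.5},
    {"translation": [0.2, -0.1, 10.6], "rot": [0, 0, 0], "hand": 0.5},
    {"translation": [0.2, -0.1, 10.6], "rot": [0, 0, 0], "hand": 0.5},
    {"translation": [0.2, -0.1, 10.6], "rot": [0, 0, 0], "hand": 0.5},
  ],
)

```text
t: 10.38
eef_pos: [0.438, 0.2721, 0.0442]
ee_rot: [3.14, 0.001, 3.118]
force: [-0.0, -0.7, 0.5]
width: 0.0618
gripper_force: 20.0
```

Request:
move_arm(
  rows=[
    {"translation": [0, 0, 0.1], "rot": [0, 0, 0], "hand": 0.5},
    {"translation": [0, 0, 0.2], "rot": [0, 0, 0], "hand": 0.5},
    {"translation": [0, 0, 0.2], "rot": [0, 0, 0], "hand": 0.5},
    {"translation": [0, 0, 0.2], "rot": [0, 0, 0], "hand": 0.14},
    {"translation": [0, 0, 0.2], "rot": [0, 0, 0], "hand": 0.14},
    {"translation": [0, 0, 0.2], "rot": [0, 0, 0], "hand": 0.14},
    {"translation": [0, 0, -2], "rot": [0, 0, 0], "hand": 0.14},
    {"translation": [0, 0, -6], "rot": [0, 0, 0], "hand": 0.14},
  ],
)

```text
t: 11.05
eef_pos: [0.4353, 0.2701, 0.0998]
ee_rot: [-3.135, -0.005, 3.118]
force: [1.0, 1.5, -0.4]
width: 0.0751
gripper_force: 0.0
```

```bash
python3 -c "
from h import *
goto(.63,.130,.15,-73.2);print(arm.get_state()['width'])"
```

```text
tcp [0.4353 0.2701 0.0998] rot [-179.64   -0.31  178.62] shift [-19.77 -13.57  -5.04] rot [ 4.0000e-02 -5.5000e-01 -1.0817e+02]
0.0751242614096607
```

Request:
move_arm(
  rows=[
    {"translation": [0, 0, -4], "rot": [0, 0, -7], "hand": 0},
    {"translation": [-19.8, -13.6, -5], "rot": [0, 0, -108], "hand": 0},
    {"translation": [-19.8, -13.6, -5], "rot": [0, 0, -108], "hand": 0},
    {"translation": [-19.8, -13.6, -5], "rot": [0, 0, -108], "hand": 0},
    {"translation": [-19.8, -13.6, -5], "rot": [0, 0, -108], "hand": 0},
    {"translation": [-19.8, -13.6, -5], "rot": [0, 0, -108], "hand": 0},
    {"translation": [-19.8, -13.6, -5], "rot": [0, 0, -108], "hand": 0},
    {"translation": [-19.8, -13.6, -5], "rot": [0, 0, -108], "hand": 0},
  ],
)

```text
t: 11.72
eef_pos: [0.6357, 0.1286, 0.1525]
ee_rot: [-3.14, -0.0, -2.228]
force: [-0.3, 0.8, -0.4]
width: 0.0877
gripper_force: 0.0
```

```bash
python3 -c "
from h import *
goto(.63,.130,.15,-73.2)
for n in ['top','side']:
  rgb,P,c=cloud(n); print([[(c[3]@np.array(r['point'])+c[4],r['p']) for r in arm.pinpoint(l,n)] for l in ('jar','amber_bottle')])
"
```

```text
tcp [0.6357 0.1286 0.1525] rot [-179.93   -0.   -127.64] shift [0.24 0.53 0.25] rot [-6.000e-02 -3.000e-02 -5.444e+01]
[[(array([0.43622088, 0.26908912, 0.00854756]), 0.96)], [(array([0.43160842, 0.16597926, 0.00656956]), 0.58)]]
[[(array([0.43854313, 0.2717426 , 0.0077504 ]), 0.68)], [(array([0.43495438, 0.16484896, 0.003884  ]), 0.79)]]
```

Request:
move_arm(
  rows=[
    {"translation": [0.3, 0.5, 0], "rot": [0, 0, -54.4], "hand": 0},
    {"translation": [0.3, 0.5, 0], "rot": [0, 0, -54.4], "hand": 0},
    {"translation": [0.3, 0.5, 0], "rot": [0, 0, -54.4], "hand": 0},
    {"translation": [0.3, 0.5, 0], "rot": [0, 0, -54.4], "hand": 0},
    {"translation": [0.3, 0.5, 0], "rot": [0, 0, -54.4], "hand": 0},
    {"translation": [0.3, 0.5, 0], "rot": [0, 0, -54.4], "hand": 0},
    {"translation": [0.3, 0.5, 0], "rot": [0, 0, -54.4], "hand": 0},
    {"translation": [0.3, 0.5, 0], "rot": [0, 0, -54.4], "hand": 0},
  ],
)

```text
t: 12.68
eef_pos: [0.6254, 0.1336, 0.1532]
ee_rot: [-3.141, 0.0, -1.275]
force: [0.3, 0.5, 0.2]
width: 0.0877
gripper_force: 0.0
```

```bash
python3 -c "
from h import *
goto(.63,.130,.019,-73.2)
rgb,P,c=cloud('wrist')
m=(P[...,2]>.028)&(P[...,2]<.036)&(np.hypot(P[...,0]-.63,P[...,1]-.13)<.075)
print([np.round(a,1) for a in rect(P,m)]); save(rgb,'w2')
"
```

```text
tcp [0.6254 0.1336 0.1532] rot [-1.7997e+02  1.0000e-02 -7.3040e+01] shift [ 0.48 -0.33 13.42] rot [-0.03  0.01  0.16]
[array([629. , 131.7]), array([61. , 96.2]), np.float64(17.2)]
```

View pics/w2.png

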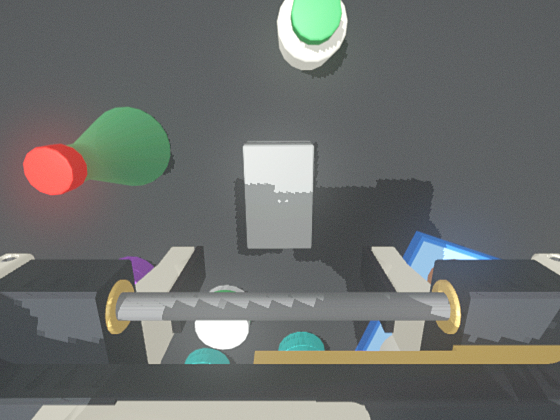

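The case at (280,195) is aligned with the jaws and the flask stands clear to the left. I'll go down and grip.

Request:
move_arm(
  rows=[
    {"translation": [0.3, -0.3, 3.5], "rot": [0, 0, 0], "hand": 0},
    {"translation": [0.3, -0.3, 7], "rot": [0, 0, 0], "hand": 0},
    {"translation": [0.3, -0.3, 10.5], "rot": [0, 0, 0], "hand": 0},
    {"translation": [0.3, -0.3, 12.5], "rot": [0, 0, 0], "hand": 0},
    {"translation": [0.3, -0.3, 13.3], "rot": [0, 0, 0], "hand": 0},
    {"translation": [0.3, -0.3, 13.3], "rot": [0, 0, 0], "hand": 0},
    {"translation": [0.3, -0.3, 13.3], "rot": [0, 0, 0], "hand": 0.5},
    {"translation": [0.3, -0.3, 13.3], "rot": [0, 0, 0], "hand": 0.5},
  ],
  squeeze=30,
)

```text
t: 13.4
eef_pos: [0.631, 0.1313, 0.0217]
ee_rot: [-3.139, 0.0, -1.282]
force: [0.6, 0.2, 0.1]
width: 0.0788
gripper_force: 0.0
```

Request:
move_arm(
  rows=[
    {"translation": [0, 0, 0], "rot": [0, 0, 0], "hand": 0.5},
    {"translation": [0, 0, 0], "rot": [0, 0, 0], "hand": 0.5},
    {"translation": [0, 0, 0], "rot": [0, 0, 0], "hand": 0.5},
    {"translation": [0, 0, 0], "rot": [0, 0, 0], "hand": 0.5},
    {"translation": [0, 0, -1], "rot": [0, 0, 0], "hand": 0.5},
    {"translation": [0, 0, -4], "rot": [0, 0, 0], "hand": 0.5},
    {"translation": [0, 0, -8], "rot": [0, 0, 0], "hand": 0.5},
    {"translation": [0, 0, -12], "rot": [0, 0, 0], "hand": 0.5},
  ],
)

```text
t: 14.07
eef_pos: [0.6288, 0.1298, 0.1404]
ee_rot: [3.138, -0.0, -1.282]
force: [1.2, 0.7, -2.3]
width: 0.0597
gripper_force: 30.0
```

```bash
python3 -c "
from h import *
goto(.461,-.223,.14,-90)"
```

```text
tcp [0.6288 0.1298 0.1404] rot [ 1.7982e+02 -3.0000e-02 -7.3460e+01] shift [29.05 26.12  0.13] rot [ 0.18 -0.05 16.54]
```

Request:
move_arm(
  rows=[
    {"translation": [29, 26.1, 0], "rot": [0, 0, 16.5], "hand": 0.5},
    {"translation": [29, 26.1, 0], "rot": [0, 0, 16.5], "hand": 0.5},
    {"translation": [29, 26.1, 0], "rot": [0, 0, 16.5], "hand": 0.5},
    {"translation": [29, 26.1, 0], "rot": [0, 0, 16.5], "hand": 0.5},
    {"translation": [29, 26.1, 0], "rot": [0, 0, 16.5], "hand": 0.5},
    {"translation": [29, 26.1, 0], "rot": [0, 0, 16.5], "hand": 0.5},
    {"translation": [29, 26.1, 0], "rot": [0, 0, 16.5], "hand": 0.5},
    {"translation": [29, 26.1, 0], "rot": [0, 0, 16.5], "hand": 0.5},
  ],
)

```text
t: 14.73
eef_pos: [0.4852, -0.1721, 0.1403]
ee_rot: [-3.141, 0.0, -1.57]
force: [0.5, 0.0, -2.8]
width: 0.06
gripper_force: 30.0
```

```bash
python3 -c "
from h import *
goto(.461,-.223,.14,-90)
rgb,P,c=cloud('wrist')
m=(abs(P[...,0]-.46)<.1)&(abs(P[...,1]+.23)<.13)&(P[...,2]>.003)&(P[...,2]<.02)
print(rect(P,m),m.sum())
rgb,P,c=cloud('top')
m=(abs(P[...,0]-.46)<.1)&(abs(P[...,1]+.23)<.13)&(P[...,2]>.003)&(P[...,2]<.0075);print(P[m].mean(0),P[m].min(0),P[m].max(0))
"
```

```text
tcp [ 0.4852 -0.1721  0.1403] rot [-1.7998e+02  1.0000e-02 -8.9940e+01] shift [5.09 2.42 0.03] rot [-0.02  0.01  0.06]
((460.2176818847656, -220.47940063476562), (130.49305725097656, 170.57225036621094), 0.44018638134002686) 24469
[ 0.39234351 -0.23416655  0.00430492] [ 0.36141825 -0.35973     0.00301148] [ 0.55862211 -0.10136412  0.00734202]
```

Request:
move_arm(
  rows=[
    {"translation": [4.8, 2.5, 0], "rot": [0, 0, 0], "hand": 0.5},
    {"translation": [4.8, 2.5, 0.5], "rot": [0, 0, 0], "hand": 0.5},
    {"translation": [4.8, 2.5, 4], "rot": [0, 0, 0], "hand": 0.5},
    {"translation": [4.8, 2.5, 7.5], "rot": [0, 0, 0], "hand": 0.5},
    {"translation": [4.8, 2.5, 10], "rot": [0, 0, 0], "hand": 0.5},
    {"translation": [4.8, 2.5, 11], "rot": [0, 0, 0], "hand": 0.5},
    {"translation": [4.8, 2.5, 11.4], "rot": [0, 0, 0], "hand": 0.5},
    {"translation": [4.8, 2.5, 11.4], "rot": [0, 0, 0], "hand": 0.5},
  ],
)

```text
t: 15.5
eef_pos: [0.4611, -0.2185, 0.0261]
ee_rot: [3.139, -0.0, -1.569]
force: [0.4, 0.7, -2.6]
width: 0.0601
gripper_force: 30.0
```

Request:
move_arm(
  rows=[
    {"translation": [0, 0, 0], "rot": [0, 0, 0], "hand": 0.5},
    {"translation": [0, 0, 0], "rot": [0, 0, 0], "hand": 0.5},
  ],
)

```text
t: 15.67
eef_pos: [0.4628, -0.2186, 0.0267]
ee_rot: [-3.14, -0.0, -1.569]
force: [-0.4, -0.2, -2.6]
width: 0.0597
gripper_force: 30.0
```

Not in contact yet; lower a bit.

Request:
move_arm(
  rows=[
    {"translation": [0, 0, 0.1], "rot": [0, 0, 0], "hand": 0.5},
    {"translation": [0, 0, 0.2], "rot": [0, 0, 0], "hand": 0.5},
    {"translation": [0, 0, 0.2], "rot": [0, 0, 0], "hand": 0.5},
  ],
)

```text
t: 15.92
eef_pos: [0.4628, -0.2187, 0.0252]
ee_rot: [-3.14, -0.001, -1.569]
force: [-2.0, 2.5, 11.3]
width: 0.0598
gripper_force: 30.0
```

Request:
move_arm(
  rows=[
    {"translation": [0, 0, -0.1], "rot": [0, 0, 0], "hand": 0.2},
    {"translation": [0, 0, -0.1], "rot": [0, 0, 0], "hand": 0.2},
    {"translation": [0, 0, -0.1], "rot": [0, 0, 0], "hand": 0.2},
    {"translation": [0, 0, -0.1], "rot": [0, 0, 0], "hand": 0.2},
    {"translation": [0, 0, -3], "rot": [0, 0, 0], "hand": 0.2},
    {"translation": [0, 0, -7], "rot": [0, 0, 0], "hand": 0.2},
    {"translation": [0, 0, -11], "rot": [0, 0, 0], "hand": 0.16},
    {"translation": [0, 0, -14], "rot": [0, 0, 0], "hand": 0.16},
  ],
)

```text
t: 16.58
eef_pos: [0.4622, -0.2189, 0.1667]
ee_rot: [-3.14, -0.001, -1.57]
force: [1.7, -1.3, -0.7]
width: 0.0729
gripper_force: 0.0
```

```bash
python3 -c "
from h import *
goto(.647,.273,.16,-90);print(arm.get_state()['width'])
rgb,P,c=cloud('wrist')
m=(P[...,2]>.032)&(P[...,2]<.045)&(np.hypot(P[...,0]-.46,P[...,1]+.22)<.08)
print([np.round(a,1) for a in rect(P,m)],np.median(P[m],0))
"
```

```text
tcp [ 0.4622 -0.2189  0.1667] rot [-1.799e+02 -4.000e-02 -8.993e+01] shift [-49.16 -18.54   0.67] rot [-0.1  -0.04  0.07]
0.07287488877988955
[array([ 461.7, -217.7]), array([61.3, 95.4]), np.float64(0.4)] [ 0.46243395 -0.22173354  0.03738868]
```

Request:
move_arm(
  rows=[
    {"translation": [-24.6, -9.3, 0], "rot": [0, 0, 0], "hand": 0.16},
    {"translation": [-24.6, -9.3, 0], "rot": [0, 0, 0], "hand": 0.16},
    {"translation": [-24.6, -9.3, 0], "rot": [0, 0, 0], "hand": 0.16},
    {"translation": [-24.6, -9.3, 0], "rot": [0, 0, 0], "hand": 0.16},
    {"translation": [-24.6, -9.3, 0], "rot": [0, 0, 0], "hand": 0.16},
    {"translation": [-24.6, -9.3, 0], "rot": [0, 0, 0], "hand": 0.16},
    {"translation": [-24.6, -9.3, 0], "rot": [0, 0, 0], "hand": 0.16},
  ],
)

```text
t: 17.22
eef_pos: [0.5564, 0.0318, 0.1636]
ee_rot: [-3.14, 0.0, -1.567]
force: [0.4, -0.7, 0.8]
width: 0.0734
gripper_force: 0.0
```

Request:
move_arm(
  rows=[
    {"translation": [-24.6, -9.2, 0.7], "rot": [0, 0, 0], "hand": 0.16},
    {"translation": [-24.6, -9.2, 0.7], "rot": [0, 0, 0], "hand": 0.16},
    {"translation": [-24.6, -9.2, 0.7], "rot": [0, 0, 0], "hand": 0.16},
    {"translation": [-24.6, -9.2, 0.7], "rot": [0, 0, 0], "hand": 0.16},
    {"translation": [-24.6, -9.2, 0.7], "rot": [0, 0, 0], "hand": 0.16},
    {"translation": [-24.6, -9.2, 0.7], "rot": [0, 0, 0], "hand": 0.16},
    {"translation": [-24.6, -9.2, 0.7], "rot": [0, 0, 0], "hand": 0.16},
    {"translation": [-24.6, -9.2, 0.7], "rot": [0, 0, 0], "hand": 0.16},
  ],
)

```text
t: 17.88
eef_pos: [0.6468, 0.2769, 0.1548]
ee_rot: [3.141, -0.001, -1.567]
force: [0.6, -0.6, -1.0]
width: 0.0736
gripper_force: 0.0
```

```bash
python3 -c "
from h import *
goto(.647,.273,.019,-90);print(arm.get_state()['width'])
rgb,P,c=cloud('wrist')
m=(P[...,2]>.030)&(P[...,2]<.042)&(np.hypot(P[...,0]-.647,P[...,1]-.273)<.04)
print([np.round(a,1) for a in rect(P,m)]); save(rgb,'w3')
m=(P[...,2]>.005)&(P[...,2]<.030)&(np.hypot(P[...,0]-.647,P[...,1]-.273)<.04); print(np.median(rgb[m],0),m.sum())
"
```

```text
tcp [0.6468 0.2769 0.1548] rot [ 1.7994e+02 -5.0000e-02 -8.9790e+01] shift [ 0.37 -0.03 13.58] rot [ 0.06 -0.05  0.21]
0.0736309973047321
[array([646.3, 275.2]), array([52.9, 53.5]), np.float64(53.3)]
[101.  132.5 107. ] 262
```

View pics/w3.png

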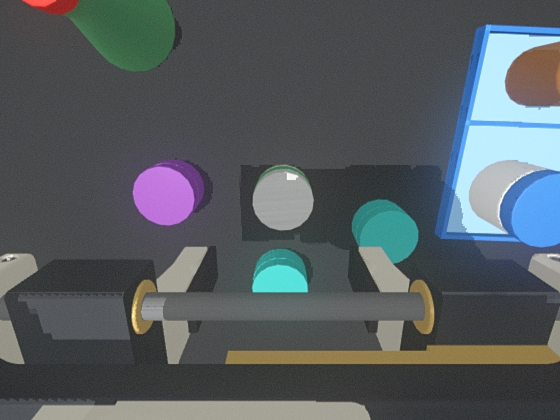

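The wrist view shows the tin at (283,195) with its green band, and both jaws have free paths. The bottle and jar stand in the blue tray at the right.

Request:
move_arm(
  rows=[
    {"translation": [0.2, 0, 3.5], "rot": [0, 0, 0], "hand": 0.16},
    {"translation": [0.2, 0, 7], "rot": [0, 0, 0], "hand": 0.16},
    {"translation": [0.2, 0, 10.5], "rot": [0, 0, 0], "hand": 0.16},
    {"translation": [0.2, 0, 12.5], "rot": [0, 0, 0], "hand": 0.16},
    {"translation": [0.2, 0, 13.4], "rot": [0, 0, 0], "hand": 0.16},
    {"translation": [0.2, 0, 13.4], "rot": [0, 0, 0], "hand": 0.16},
    {"translation": [0.2, 0, 13.4], "rot": [0, 0, 0], "hand": 0.55},
    {"translation": [0.2, 0, 13.4], "rot": [0, 0, 0], "hand": 0.55},
  ],
  squeeze=20,
)

```text
t: 18.6
eef_pos: [0.6475, 0.2719, 0.0249]
ee_rot: [-3.139, 0.002, -1.57]
force: [0.1, -0.1, -0.1]
width: 0.0654
gripper_force: 0.0
```

Request:
move_arm(
  rows=[
    {"translation": [0, 0, 0], "rot": [0, 0, 0], "hand": 0.55},
    {"translation": [0, 0, 0], "rot": [0, 0, 0], "hand": 0.55},
    {"translation": [0, 0, 0], "rot": [0, 0, 0], "hand": 0.55},
    {"translation": [0, 0, 0], "rot": [0, 0, 0], "hand": 0.55},
    {"translation": [0, 0, -1], "rot": [0, 0, 0], "hand": 0.55},
    {"translation": [0, 0, -4], "rot": [0, 0, 0], "hand": 0.55},
    {"translation": [0, 0, -8], "rot": [0, 0, 0], "hand": 0.55},
    {"translation": [0, 0, -12], "rot": [0, 0, 0], "hand": 0.55},
  ],
)

```text
t: 19.27
eef_pos: [0.6453, 0.271, 0.1434]
ee_rot: [3.139, -0.002, -1.57]
force: [0.9, 0.8, -1.5]
width: 0.0538
gripper_force: 20.0
```

```bash
python3 -c "
from h import *
goto(.4617,-.218,.15,-90)"
```

```text
tcp [0.6453 0.271  0.1434] rot [ 1.7986e+02 -9.0000e-02 -8.9950e+01] shift [48.88 18.41 -0.53] rot [ 0.14 -0.09  0.05]
```

Request:
move_arm(
  rows=[
    {"translation": [24.5, 9.2, 0], "rot": [0, 0, 0], "hand": 0.55},
    {"translation": [24.5, 9.2, 0], "rot": [0, 0, 0], "hand": 0.55},
    {"translation": [24.5, 9.2, 0], "rot": [0, 0, 0], "hand": 0.55},
    {"translation": [24.5, 9.2, 0], "rot": [0, 0, 0], "hand": 0.55},
    {"translation": [24.5, 9.2, 0], "rot": [0, 0, 0], "hand": 0.55},
    {"translation": [24.5, 9.2, 0], "rot": [0, 0, 0], "hand": 0.55},
    {"translation": [24.5, 9.2, 0], "rot": [0, 0, 0], "hand": 0.55},
  ],
)

```text
t: 19.85
eef_pos: [0.5512, 0.0223, 0.1432]
ee_rot: [3.14, -0.0, -1.572]
force: [-0.4, 0.3, -1.9]
width: 0.0534
gripper_force: 20.0
```

Request:
move_arm(
  rows=[
    {"translation": [24.6, 9.2, 0], "rot": [0, 0, 0], "hand": 0.55},
    {"translation": [24.6, 9.2, 0], "rot": [0, 0, 0], "hand": 0.55},
    {"translation": [24.6, 9.2, 0], "rot": [0, 0, 0], "hand": 0.55},
    {"translation": [24.6, 9.2, 0], "rot": [0, 0, 0], "hand": 0.55},
    {"translation": [24.6, 9.2, 0], "rot": [0, 0, 0], "hand": 0.55},
    {"translation": [24.6, 9.2, 0], "rot": [0, 0, 0], "hand": 0.55},
    {"translation": [24.6, 9.2, 0], "rot": [0, 0, 0], "hand": 0.55},
    {"translation": [24.6, 9.2, 0], "rot": [0, 0, 0], "hand": 0.55},
  ],
)

```text
t: 20.52
eef_pos: [0.461, -0.2222, 0.1432]
ee_rot: [3.141, 0.0, -1.574]
force: [0.6, 0.4, -2.4]
width: 0.0534
gripper_force: 20.0
```

```bash
python3 -c "
from h import *
rgb,P,c=cloud('wrist'); save(rgb,'w4')
m=(P[...,2]>.032)&(P[...,2]<.042)&(np.hypot(P[...,0]-.46,P[...,1]+.22)<.08)
print([np.round(a,1) for a in rect(P,m)])
goto(.4617,-.2205,.058,-90)
m=(P[...,2]>.12)&(P[...,2]<.2)&(np.hypot(P[...,0]-.4617,P[...,1]+.218)<.035)&(P[...,1]<-.21)
q=P[m];print(len(q),q.min(0),q.max(0))"
```

```text
[array([ 462. , -233.3]), array([61. , 64.3]), np.float64(0.4)]
tcp [ 0.4618 -0.221   0.1432] rot [-1.7998e+02  1.0000e-02 -9.0130e+01] shift [-0.05  0.02  8.52] rot [-0.02  0.01 -0.13]
9409 [ 0.42780439 -0.24630612  0.12007415] [ 0.49445959 -0.21025549  0.2       ]
```

View pics/w4.png

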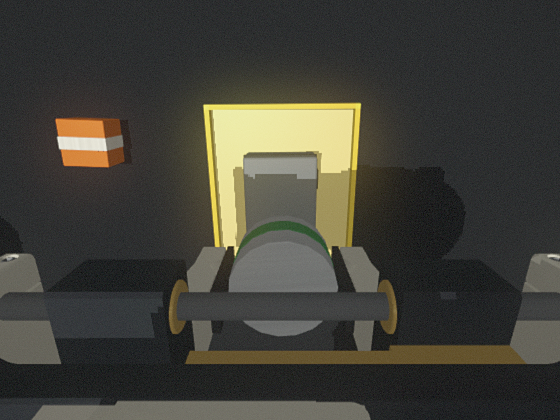

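The tin sits level in the jaws at (283,260), over the case. Next I'll lower it until it touches.

Request:
move_arm(
  rows=[
    {"translation": [0, 0, 3.5], "rot": [0, 0, 0], "hand": 0.55},
    {"translation": [0, 0, 6.5], "rot": [0, 0, 0], "hand": 0.55},
    {"translation": [0, 0, 7.7], "rot": [0, 0, 0], "hand": 0.55},
    {"translation": [0, 0, 8.1], "rot": [0, 0, 0], "hand": 0.55},
    {"translation": [0, 0, 8.2], "rot": [0, 0, 0], "hand": 0.55},
    {"translation": [0, 0, 8.2], "rot": [0, 0, 0], "hand": 0.55},
    {"translation": [0, 0, 8.2], "rot": [0, 0, 0], "hand": 0.55},
  ],
)

```text
t: 21.15
eef_pos: [0.4636, -0.219, 0.0613]
ee_rot: [-3.141, -0.0, -1.569]
force: [0.1, -0.1, -0.8]
width: 0.0535
gripper_force: 20.0
```

Request:
move_arm(
  rows=[
    {"translation": [0, 0, 0.1], "rot": [0, 0, 0], "hand": 0.55},
    {"translation": [0, 0, 0.1], "rot": [0, 0, 0], "hand": 0.55},
  ],
)

```text
t: 21.32
eef_pos: [0.4638, -0.2192, 0.0607]
ee_rot: [-3.14, -0.0, -1.569]
force: [-0.5, 2.6, 4.6]
width: 0.0534
gripper_force: 20.0
```

Contact. Release and rise.

Request:
move_arm(
  rows=[
    {"translation": [0, 0, 0], "rot": [0, 0, 0], "hand": 0.2},
    {"translation": [0, 0, 0], "rot": [0, 0, 0], "hand": 0.2},
    {"translation": [0, 0, 0], "rot": [0, 0, 0], "hand": 0.2},
    {"translation": [0, 0, 0], "rot": [0, 0, 0], "hand": 0.2},
    {"translation": [0, 0, -2], "rot": [0, 0, 0], "hand": 0.2},
    {"translation": [0, 0, -5], "rot": [0, 0, 0], "hand": 0.2},
    {"translation": [0, 0, -9], "rot": [0, 0, 0], "hand": 0.2},
    {"translation": [0, 0, -12], "rot": [0, 0, 0], "hand": 0.2},
  ],
)

```text
t: 21.98
eef_pos: [0.4629, -0.2199, 0.1821]
ee_rot: [-3.141, -0.001, -1.57]
force: [0.7, -0.4, -0.0]
width: 0.0697
gripper_force: 0.0
```

```bash
python3 -c "
from h import *
goto(.625,-.2765,.16,-90);print(arm.get_state()['width'])
rgb,P,c=cloud('wrist')
m=(P[...,2]>.068)&(P[...,2]<.08)&(np.hypot(P[...,0]-.46,P[...,1]+.22)<.05)
print([np.round(a,1) for a in rect(P,m)],np.median(P[m],0))
m=(P[...,2]>.034)&(P[...,2]<.041)&(np.hypot(P[...,0]-.46,P[...,1]+.22)<.08)
print([np.round(a,1) for a in rect(P,m)])
"
```

```text
tcp [ 0.4629 -0.2199  0.1821] rot [-1.7996e+02 -3.0000e-02 -8.9930e+01] shift [  5.68 -16.2    2.23] rot [-0.04 -0.03  0.07]
0.06967107060450689
[array([ 463.5, -215.7]), array([52.4, 53.4]), np.float64(1.3)] [ 0.46303224 -0.21714848  0.07336752]
[array([ 462.4, -237.6]), array([60. , 55.6]), np.float64(0.3)]
```

Request:
move_arm(
  rows=[
    {"translation": [5.7, -16.2, 2.2], "rot": [0, 0, 0], "hand": 0.2},
    {"translation": [5.7, -16.2, 2.2], "rot": [0, 0, 0], "hand": 0.2},
    {"translation": [5.7, -16.2, 2.2], "rot": [0, 0, 0], "hand": 0.2},
    {"translation": [5.7, -16.2, 2.2], "rot": [0, 0, 0], "hand": 0.2},
    {"translation": [5.7, -16.2, 2.2], "rot": [0, 0, 0], "hand": 0.2},
    {"translation": [5.7, -16.2, 2.2], "rot": [0, 0, 0], "hand": 0.2},
    {"translation": [5.7, -16.2, 2.2], "rot": [0, 0, 0], "hand": 0.2},
  ],
)

```text
t: 22.62
eef_pos: [0.6244, -0.2765, 0.1563]
ee_rot: [3.139, 0.001, -1.57]
force: [-0.3, -0.4, 0.9]
width: 0.0701
gripper_force: 0.0
```

```bash
python3 -c "
from h import *
goto(.625,-.2765,.018,-90)
rgb,P,c=cloud('wrist')
m=(P[...,2]>.024)&(P[...,2]<.033)&(np.hypot(P[...,0]-.625,P[...,1]+.2765)<.04)
print([np.round(a,1) for a in rect(P,m)])
"
```

```text
tcp [ 0.6244 -0.2765  0.1563] rot [ 1.7987e+02  3.0000e-02 -8.9980e+01] shift [ 1.000e-02 -9.000e-02  1.383e+01] rot [0.13 0.03 0.02]
[array([ 623.4, -275.5]), array([38.4, 38.2]), np.float64(88.2)]
```

Request:
move_arm(
  rows=[
    {"translation": [-0.1, 0.1, 3.5], "rot": [0, 0, 0], "hand": 0.2},
    {"translation": [-0.1, 0.1, 7], "rot": [0, 0, 0], "hand": 0.2},
    {"translation": [-0.1, 0.1, 10.5], "rot": [0, 0, 0], "hand": 0.2},
    {"translation": [-0.1, 0.1, 12.5], "rot": [0, 0, 0], "hand": 0.2},
    {"translation": [-0.1, 0.1, 13.6], "rot": [0, 0, 0], "hand": 0.2},
    {"translation": [-0.1, 0.1, 13.6], "rot": [0, 0, 0], "hand": 0.2},
    {"translation": [-0.1, 0.1, 13.6], "rot": [0, 0, 0], "hand": 0.7},
    {"translation": [-0.1, 0.1, 13.6], "rot": [0, 0, 0], "hand": 0.7},
  ],
  squeeze=12,
)

```text
t: 23.33
eef_pos: [0.6251, -0.2757, 0.0241]
ee_rot: [-3.138, -0.001, -1.569]
force: [-0.6, -0.5, 1.2]
width: 0.0619
gripper_force: 0.0
```

Request:
move_arm(
  rows=[
    {"translation": [0, 0, 0], "rot": [0, 0, 0], "hand": 0.7},
    {"translation": [0, 0, 0], "rot": [0, 0, 0], "hand": 0.7},
    {"translation": [0, 0, 0], "rot": [0, 0, 0], "hand": 0.7},
    {"translation": [0, 0, 0], "rot": [0, 0, 0], "hand": 0.7},
    {"translation": [0, 0, 0], "rot": [0, 0, 0], "hand": 0.7},
    {"translation": [0, 0, 0], "rot": [0, 0, 0], "hand": 0.7},
  ],
)

```text
t: 23.83
eef_pos: [0.6242, -0.2755, 0.0226]
ee_rot: [-3.141, -0.0, -1.57]
force: [-1.7, 2.1, 6.0]
width: 0.0385
gripper_force: 11.9
```

Request:
move_arm(
  rows=[
    {"translation": [0, 0, -1], "rot": [0, 0, 0], "hand": 0.7},
    {"translation": [0, 0, -4], "rot": [0, 0, 0], "hand": 0.7},
    {"translation": [0, 0, -8], "rot": [0, 0, 0], "hand": 0.7},
    {"translation": [0, 0, -12], "rot": [0, 0, 0], "hand": 0.7},
    {"translation": [0, 0, -14], "rot": [0, 0, 0], "hand": 0.7},
    {"translation": [0, 0, -14], "rot": [0, 0, 0], "hand": 0.7},
  ],
)

```text
t: 24.33
eef_pos: [0.6267, -0.2765, 0.169]
ee_rot: [-3.132, -0.003, -1.569]
force: [0.6, 0.3, 0.5]
width: 0.0386
gripper_force: 11.8
```

```bash
python3 -c "
from h import *
goto(.463,-.217,.16,-90)"
```

```text
tcp [ 0.6267 -0.2765  0.169 ] rot [-1.7946e+02 -1.6000e-01 -8.9900e+01] shift [-5.98 16.36  0.73] rot [-0.54 -0.16  0.1 ]
```

Request:
move_arm(
  rows=[
    {"translation": [-6, 16.4, 0], "rot": [0, 0, 0], "hand": 0.7},
    {"translation": [-6, 16.4, 0], "rot": [0, 0, 0], "hand": 0.7},
    {"translation": [-6, 16.4, 0], "rot": [0, 0, 0], "hand": 0.7},
    {"translation": [-6, 16.4, 0], "rot": [0, 0, 0], "hand": 0.7},
    {"translation": [-6, 16.4, 0], "rot": [0, 0, 0], "hand": 0.7},
    {"translation": [-6, 16.4, 0], "rot": [0, 0, 0], "hand": 0.7},
    {"translation": [-6, 16.4, 0], "rot": [0, 0, 0], "hand": 0.7},
  ],
)

```text
t: 24.92
eef_pos: [0.4598, -0.2155, 0.1626]
ee_rot: [-3.14, -0.0, -1.569]
force: [0.5, -1.0, -0.5]
width: 0.0384
gripper_force: 11.8
```

```bash
python3 -c "
from h import *
goto(.463,-.2165,.0975,-90)"
```

```text
tcp [ 0.4598 -0.2155  0.1626] rot [-1.7991e+02 -1.0000e-02 -8.9920e+01] shift [ 0.1  -0.31  6.51] rot [-0.09 -0.01  0.08]
```

Request:
move_arm(
  rows=[
    {"translation": [0.1, -0.2, 3], "rot": [0, 0, 0], "hand": 0.7},
    {"translation": [0.1, -0.2, 5], "rot": [0, 0, 0], "hand": 0.7},
    {"translation": [0.1, -0.2, 6.1], "rot": [0, 0, 0], "hand": 0.7},
    {"translation": [0.1, -0.2, 6.4], "rot": [0, 0, 0], "hand": 0.7},
    {"translation": [0.1, -0.2, 6.4], "rot": [0, 0, 0], "hand": 0.7},
    {"translation": [0.1, -0.2, 6.4], "rot": [0, 0, 0], "hand": 0.7},
    {"translation": [0.1, -0.2, 6.5], "rot": [0, 0, 0], "hand": 0.7},
    {"translation": [0.1, -0.2, 6.5], "rot": [0, 0, 0], "hand": 0.7},
  ],
)

```text
t: 25.58
eef_pos: [0.4624, -0.2167, 0.0973]
ee_rot: [-3.14, -0.0, -1.57]
force: [-0.4, 0.4, -0.5]
width: 0.0385
gripper_force: 11.9
```

Request:
move_arm(
  rows=[
    {"translation": [0, 0, 0.1], "rot": [0, 0, 0], "hand": 0.7},
    {"translation": [0, 0, 0.1], "rot": [0, 0, 0], "hand": 0.7},
  ],
)

```text
t: 25.75
eef_pos: [0.462, -0.2166, 0.096]
ee_rot: [-3.141, -0.0, -1.57]
force: [0.0, 0.1, -0.4]
width: 0.0379
gripper_force: 11.9
```

Request:
move_arm(
  rows=[
    {"translation": [0, 0, 0.1], "rot": [0, 0, 0], "hand": 0.7},
    {"translation": [0, 0, 0.1], "rot": [0, 0, 0], "hand": 0.7},
    {"translation": [0, 0, 0.1], "rot": [0, 0, 0], "hand": 0.7},
  ],
)

```text
t: 26.0
eef_pos: [0.4621, -0.2167, 0.0954]
ee_rot: [-3.141, -0.0, -1.57]
force: [-1.1, 0.3, 6.0]
width: 0.0383
gripper_force: 11.9
```

Contact. Release and rise well clear.

Request:
move_arm(
  rows=[
    {"translation": [0, 0, 0], "rot": [0, 0, 0], "hand": 0.3},
    {"translation": [0, 0, 0], "rot": [0, 0, 0], "hand": 0.3},
    {"translation": [0, 0, 0], "rot": [0, 0, 0], "hand": 0.3},
    {"translation": [0, 0, 0], "rot": [0, 0, 0], "hand": 0.3},
    {"translation": [0, 0, -2], "rot": [0, 0, 0], "hand": 0.3},
    {"translation": [0, 0, -5], "rot": [0, 0, 0], "hand": 0.3},
    {"translation": [0, 0, -8], "rot": [0, 0, 0], "hand": 0.3},
    {"translation": [0, 0, -11], "rot": [0, 0, 0], "hand": 0.3},
  ],
)

```text
t: 26.67
eef_pos: [0.4614, -0.2166, 0.2058]
ee_rot: [3.141, 0.0, -1.57]
force: [0.2, -0.6, 0.3]
width: 0.0611
gripper_force: 0.0
```

Request:
move_arm(
  rows=[
    {"translation": [-15, 0, 0], "rot": [0, 0, 0], "hand": 0.3},
    {"translation": [-15, 0, 0], "rot": [0, 0, 0], "hand": 0.3},
    {"translation": [-15, 0, 0], "rot": [0, 0, 0], "hand": 0.3},
    {"translation": [-15, 0, 0], "rot": [0, 0, 0], "hand": 0.3},
    {"translation": [-15, 0, 0], "rot": [0, 0, 0], "hand": 0.3},
    {"translation": [-15, 0, 0], "rot": [0, 0, 0], "hand": 0.3},
  ],
)

```text
t: 27.17
eef_pos: [0.4617, -0.0654, 0.2048]
ee_rot: [-3.141, 0.0, -1.567]
force: [0.2, -0.3, 0.3]
width: 0.0611
gripper_force: 0.0
```

```bash
python3 -c "
from h import *
for n in ['top','side']:
  rgb,P,c=cloud(n); save(rgb,n+'9')
  def comp(cx,cy,r,a,b,l):
    q=P[(np.hypot(P[...,0]-cx,P[...,1]-cy)<r)&(P[...,2]>a)&(P[...,2]<b)]
    if len(q)>5: print(n,l,len(q),q.mean(0).round(4),np.round(cv2.minAreaRect((q[:,:2]*1000).astype(np.float32)),1) if 0 else [np.round(x,1) for x in cv2.minAreaRect((q[:,:2]*1000).astype(np.float32))])
  comp(.432,.17,.04,.08,.1,'amber'); comp(.437,.27,.05,.062,.08,'jar'); comp(.463,-.217,.06,.095,.115,'strip');comp(.463,-.217,.06,.07,.08,'tin');comp(.646,-.003,.04,.08,.1,'spare')
  for l in ['amber_bottle','jar','strip_box','tin','meter_case','spare_bottle','flask','wash_bottle']:
    print(l,[(np.round(c[3]@np.array(r['point'])+c[4],3).tolist(),round(r['p'],2)) for r in arm.pinpoint(l,n)][:5 if l=='tin' else 2])
"
```

```text
top amber 12 [0.4442 0.1727 0.0881] [array([443.7, 174.3]), array([ 2.9, 17.2]), np.float64(18.6)]
top jar 507 [0.4397 0.2714 0.0674] [array([441.3, 272.1]), array([53.1, 62. ]), np.float64(16.1)]
top strip 74 [ 0.4658 -0.2306  0.1011] [array([ 462.7, -229. ]), array([36.2, 13.8]), np.float64(0.5)]
top tin 16 [ 0.4815 -0.2313  0.0736] [array([ 478. , -235.5]), array([34.2,  8.2]), np.float64(39.3)]
top spare 132 [ 0.6466 -0.0028  0.0857] [array([646.5,  -2.5]), array([28.7, 29.7]), np.float64(71.7)]
amber_bottle [([0.431, 0.17, 0.008], 0.6)]
jar [([0.435, 0.271, 0.005], 0.64)]
strip_box [([0.461, -0.218, 0.074], 0.4)]
tin [([0.751, 0.27, -0.002], 0.88), ([0.547, 0.309, -0.002], 0.81), ([0.649, 0.363, -0.001], 0.6)]
meter_case [([0.463, -0.221, 0.008], 0.47), ([0.647, -0.003, 0.001], 0.22)]
spare_bottle [([0.642, 0.0, 0.004], 0.72)]
flask [([0.776, 0.135, 0.005], 0.7)]
wash_bottle [([0.78, -0.181, -0.0], 0.93), ([0.777, 0.136, 0.005], 0.52)]
side amber 278 [0.4315 0.1737 0.0884] [array([432.8, 170.8]), array([30.1, 31. ]), np.float64(56.2)]
side jar 1104 [0.4374 0.2748 0.067 ] [array(
[... 156 characters left out ...]
6.1)]
side tin 140 [ 0.4629 -0.201   0.0744] [array([ 463.5, -208.8]), array([52.5, 40.9]), np.float64(11.0)]
side spare 129 [0.6455 0.0013 0.0847] [array([645.4,  -1.1]), array([30.8, 28.6]), np.float64(66.3)]
amber_bottle [([0.459, -0.22, 0.069], 0.64)]
jar [([0.441, 0.272, 0.008], 0.94)]
strip_box [([0.463, -0.221, 0.076], 0.69), ([0.46, -0.223, -0.002], 0.33)]
tin [([0.463, -0.22, 0.035], 0.98), ([0.55, 0.308, -0.002], 0.88), ([0.647, 0.359, -0.002], 0.64), ([0.748, 0.265, -0.002], 0.61)]
meter_case [([0.461, -0.218, 0.006], 0.81)]
spare_bottle [([0.465, -0.222, 0.038], 0.6), ([0.647, -0.003, -0.0], 0.59)]
flask [([0.77, 0.129, -0.001], 0.96)]
wash_bottle [([0.773, -0.185, 0.003], 0.95)]
```

View pics/side9.png

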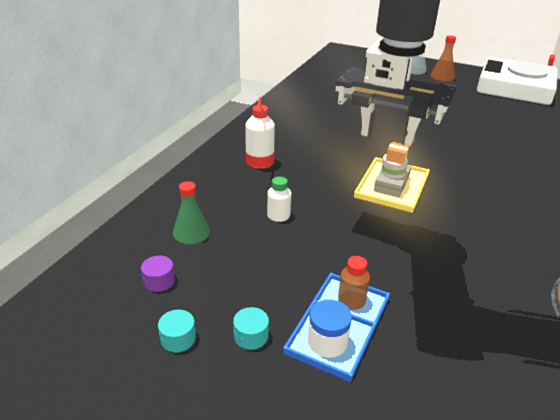

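The side view shows the stack at (395,170), the bottle at (355,285) and the jar at (330,330) all standing in their places, with the bystanders unmoved and the gripper clear.

```bash
python3 -c "
from station import arm
print(arm.job_done())"
```

```text
the job is handed in; nothing more can be done
None
```

Both kits are made up and the job is handed in at about 27 s of robot time: the bottle and jar stand in the blue tray, and the case, tin and strip box are stacked in the yellow one. My last measurements put everything within tolerance with the three bystanders unmoved, but the hand-in returned no verdict.

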